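Push the jammed plunger plug out of the press barrel

TASK

The wooden plug is jammed inside the steel press barrel: take the wooden stick out of its rest and use it, not your fingers, to push the plug out of the barrel's far end into the steel tray; the hole in the cap at its near end may be off to one side, so feel for it. Then draw the stick right out of the barrel again and lay it down flat on the shelf, off the tray, and let go. Do not shift the mug, the milk pan or the tiffin.

Things in the scene. Friction and masses are not known exactly. Their poses are not given: they have to be found in the camera images.
- barrel: Steel tube lying level on a dark foot fixed to the shelf: 130 mm long with its cap, 58 mm outside (64 mm at the far collar; a rib on top reaches 34 mm above the axis), bore 50 mm, open at the far end, its axis 80 mm above the shelf. Origin: on the shelf under its middle. x runs along the tube in the pushing direction, near end to far end (over the tray).
- barrel_mouth (a point): Point on the barrel's axis at the outer face of the cap on its near end: a fixed disc, 72 mm across, 10 mm thick. The stick goes in by the cap's 36 mm round hole (2 mm play all round); cap and hole sit at the axis's height but up to 8.5 mm to either side of this point (along y), which is not measured: probe for it or see it. Axes as the barrel's.
- barrel_exit (a point): Centre of the barrel's far opening, where the plug comes out, over the tray. Three small sprung pads in the bore's roof, 55 to 119 mm from the cap's face, pinch the plug; they hang 2.5 mm into the bore once it has passed and give way when pressed.
- plug: Plain wooden cylinder, 48 mm diameter, 60 mm long, about 90 g, jammed in the bore, its near face 35 to 55 mm inside the cap's face. Origin at its centre, x along its length. It yields to a steady push of about 10 to 25 N, and drops into the tray once its near face is about level with the far end (stick about 130 mm in).
- tray: Square steel tray, 150 x 150 mm, rim 28 mm high, floor 3 mm thick, fixed to the shelf beneath the barrel's far end. Origin: centre of its underside; its sides are parallel to its x and y axes.
- rest: Dark wooden rest fixed to the shelf, 75 mm wide. Origin on the shelf under the stick's middle. Its slotted block (x -100 to -15 mm, 46 mm high) covers the sides of the stick's rear, so no fingers fit there; a low saddle (x 80 to 96 mm, 22 mm high) bears the tip end. Between them the stick can be gripped from above, with only the shelf under it. It lifts straight out.
- stick: Light wooden pusher, 200 mm long, about 110 g: round shaft 32 mm diameter, 150 mm long, ending in the flat tip, then a square handle 36 x 36 x 50 mm that does not pass the cap. Origin on its axis, 100 mm from either end; x points to the tip. Starts level in the rest, axis 28 mm above the shelf, tip towards the rest's +x. Balances about 12 mm behind the origin.
- stick_tip (a point): Centre of the tip's end face; axes as the stick's.
- stick_handle (a point): Centre of the square handle, 175 mm behind the tip; axes as the stick's. Gripped at its middle, the stick goes in only some 70 to 85 mm before the fingers meet the cap; it then needs a new grip on the handle. Let go while 60 mm or more in, it stays in the bore with the handle sagging 10 to 20 mm.
- mug: White ceramic mug, 80 mm across, 90 mm high; leave it alone. Origin: centre of its underside.
- pan: Round aluminium milk pan, 144 mm across, 80 mm high, with a black handle 120 mm long; leave it alone. Origin: centre of its underside.
- tiffin: Three stacked steel tiffin tiers with a lid, 131 mm across, 200 mm high; leave it alone. Origin: centre of its underside.
Mind the look-alikes: they are no part of the job. Of the things shaped like the stick, the wooden one is meant. Of the things that look like the tray, the larger one is meant.

How it is judged:
By the outcome, as a careful person would: the job done as asked, in the order asked, and still so for the second after the job is handed in, with the robot touching nothing.
It also fails if it takes over 64 s, if anything falls off the work surface, if the arm or the gripper's body presses on something with over 40 N, if the wrist force passes 120 N, or if a joint passes its speed limit or range.

ROBOT

A 6-joint arm with a two-finger parallel gripper is mounted at the origin on the work surface. World frame = base frame: x ahead of the robot, y to its left, z up, the work surface at z = 0. Lengths are in m, angles in rad, forces in N, time in s.
With the tool pointing down it reaches from about 0.275 to 0.75 m from the base axis. Payload 10.2 kg.
Tool frame: the origin (TCP) lies at the centre of the arm's flange, where the gripper is bolted on; the fingertips stand 166 mm ahead of it and the grasp point (between the pads) lies 147 mm ahead of it; y points along the fingers, z is the direction in which the jaws open and shut, and the axes are right-handed (so a half turn about y gives the same grasp; the last joint's range is limited). The gripper opens to 88 mm and grips with 3 to 60 N. Pads are 18 mm wide; open, the fingers measure 123 mm over their backs; the gripper's body (75 mm by 187 mm) begins 45 mm behind the grasp point.
Start: joints at [1.09, 0.313, 1.498, -0, 1.331, -0.223], TCP at [0.134, 0.508, 0.405] pointing down, gripper open.
Joint ranges: [-2.94, 2.94], [-0.97, 2.17], [0.19, 2.56], [-1.23, 4.37], [0.02, 3.11], [-2.88, 2.88]. Speed limits (rad/s): [2.39, 2.39, 3.01, 3.14, 3.14, 3.14].

INTERFACE

Orientations are given as a unit quaternion [w, x, y, z].
In Python, from rig import bot gives the robot as it stands. The module is installed in compiled form; this text tells all that it offers.
- The arm moves only by the tool arm_command, never from a script. Its argument "commands" is a list of rows, each an object with "linear": the shift along the tool's x, y, z in cm, a list of three; "turn": the turn about the tool's y in units of 8 degrees (1.0 is 8 degrees); "hand": the finger opening in cm, from 0 to 8.81. In form: [{"linear": [dx, dy, dz], "turn": turn, "hand": hand}, ...]. A call has 1 to 8 rows; each row shifts and turns the commanded pose from where the row before left it, along the tool's axes as they then stand; what a row does not reach is not made up. A row lasts 1/8 s, in which the tool goes at most 62.5 mm and 10.7 degrees, less where a joint would pass 70% of its speed; a pose out of reach is approached as far as the arm can. A call is refused whole if a number of a shift passes 6.25 or a number of a turn 1, either way. A call with a gripper value outside its range is refused whole. The fingers move at their own pace and stop on an object; "force" is the grip in N (left out, the last holds). Time passes only in rows, so rows that do not move let the fingers close. It gives the time, the measured TCP pose, the force and the opening at its end, in the units of the state.
- bot.get_state(): the state, without advancing time (a new reading comes with each control period).
- bot.read_camera(name): name is "scene" or "top"; returns the picture (384x512x3 uint8, red, green, blue); there is no depth.
- bot.camera_model(name): a dict with "fx", "fy", "cx", "cy" (pixels), "k1" (the pictures are not rectified: a ray, as slopes to the right and down, at radius r is drawn at 1 + k1 r^2 times it, then the intrinsics apply), "rvec" (rotation vector, rad) and "tvec" (3), from world to camera coordinates, as OpenCV has them. Camera axes: x right, y down, z forward; pixel columns grow to the right and rows downward; lengths in m; the calibration is good to about 2 mm. A picture is of the moment at which its call begins. camera_model takes no time and is no camera call.
- bot.finish_job(): hands the job in, once; it reports no verdict.
The state is a dict: "t": time; "q": joint angles; "qvel": joint speeds; "joint_efforts": joint torques, N m; "tcp_pos": TCP position; "tcp_rot": TCP orientation; "force": force on the tool from outside, world axes, zero at the start; "moment": the same for the moment, N m; "gripper_width": finger opening in m.
Only numpy, scipy, OpenCV 4.12 (cv2) and the standard library are available. Lean on these libraries where they do the work, as an engineer would, in place of code of your own. Each camera call takes 0.05 s, during which the arm holds its last target.

## Working session

There is one attempt and no reset: what is moved stays moved. The work goes in short steps, Python scripts to look and compute and a tool call to move; the robot and the scene stay as the last step left them, time stands still between calls to the robot, and variables do not carry over. Pictures are saved under pics/ and viewed, and the job is handed in when it is done.

Besides the shell and the picture viewer there is one more tool, called after "Request:" in YAML: its name, and indented under it one key for each argument. arm_command: Moves the arm, as the interface text tells. Its arguments: {"type":"object","properties":{"commands":{"type":"array"},"force":{"type":"number"}},"required":["commands"]}

```bash
ls; mkdir -p pics; python3 - <<'E'
from rig import bot
import cv2,json
s=bot.get_state(); print(s)
for n in("scene","top"):
    im=bot.read_camera(n); cv2.imwrite(f"pics/{n}0.png",cv2.resize(im[:,:,::-1],(800,600),interpolation=cv2.INTER_CUBIC)); cv2.imwrite(f"pics/{n}0_raw.png",im[:,:,::-1]); print(n,bot.camera_model(n))
E
```

```text
pics
{'t': 0.0, 'q': array([ 1.08961077e+00,  3.13396492e-01,  1.49842108e+00,  3.76395062e-06,
        1.33099943e+00, -2.23383199e-01]), 'qvel': array([-5.30164634e-04, -1.67294358e-03, -2.07323431e-03,  5.05767018e-05,
        3.68734212e-04, -2.62912218e-04]), 'joint_efforts': array([ 1.94245913e-04, -4.02222204e+01, -2.52262259e+01,  6.94255508e-02,
        3.53562925e-02, -1.05195818e-04]), 'tcp_pos': array([0.13383347, 0.50760827, 0.40419435]), 'tcp_rot': array([-0.70083442,  0.70164611, -0.09104557,  0.09074442]), 'force': array([ 0.41668671,  0.22751389, -0.29852236]), 'moment': array([-0.00712457, -0.00720081, -0.02001696]), 'gripper_width': 0.08833874522192323}
scene {'fx': 449.5823472716923, 'fy': 449.5823472716923, 'cx': 253.3599961135509, 'cy': 196.07457549209747, 'k1': 0.05715589166983738, 'rvec': array([ 1.96492685,  1.6319297 , -0.56610618]), 'tvec': array([-7.44866985e-04, -3.53150423e-01,  1.55144755e+00])}
top {'fx': 348.13805396426847, 'fy': 348.13805396426847, 'cx': 256.76216115069616, 'cy': 188.3027414519947, 'k1': -0.007042726962757465, 'rvec': array([ 1.98442973, -2.24745899,  0.22493829]), 'tvec': array([-0.05899511,  0.54780974,  0.90643575])}
```

View pics/scene0.png

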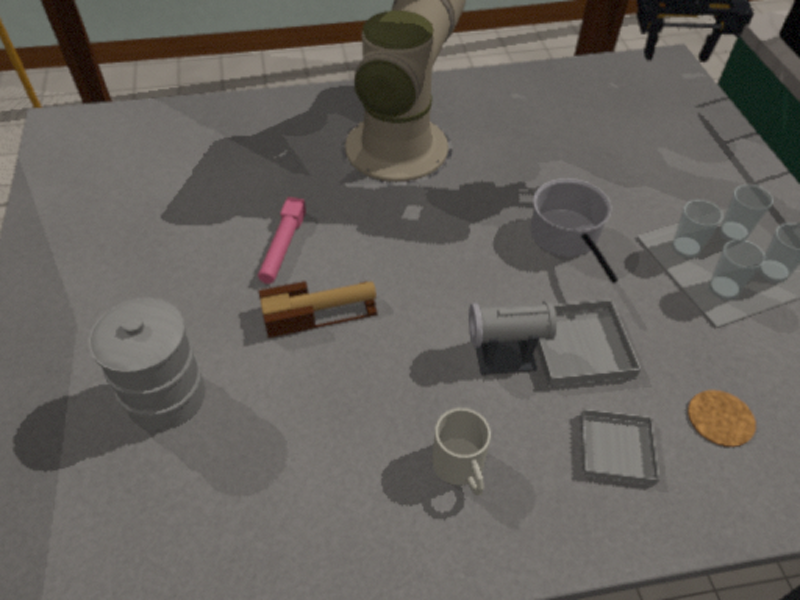

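View pics/top0.png

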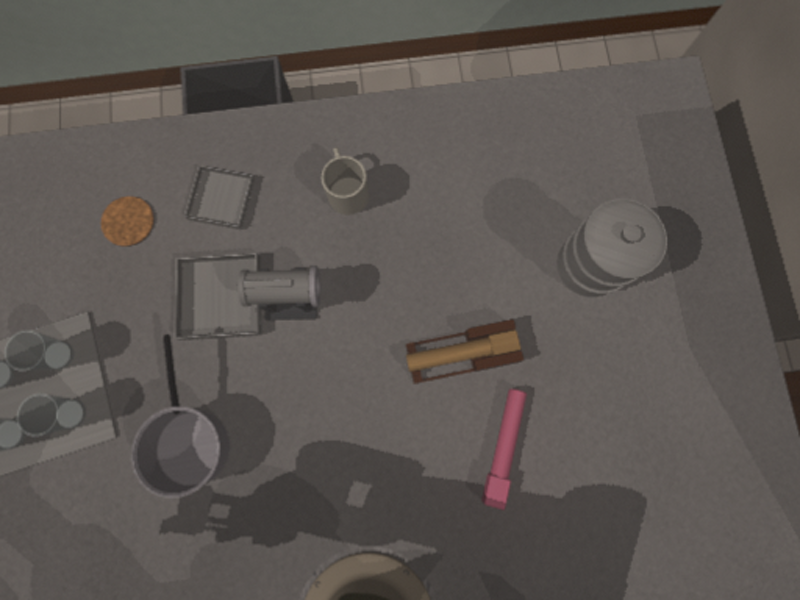

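The scene view shows two stick-like things: a wooden one in the dark rest at scene (320,300) / top (465,350), and a pink one at (283,240) / (505,450). The wooden one is meant. There are two trays: the large one under the barrel at (585,340) / (217,295), and a small one at (618,447) / (222,196). The larger one is meant. I'll enlarge crops to confirm this.

```bash
cat > h.py <<'E'
import numpy as np,cv2
from rig import bot
def cam(n):
    m=bot.camera_model(n); R=cv2.Rodrigues(np.array(m["rvec"]))[0]; return m,R,np.array(m["tvec"])
def back(n,u,v,z):
    m,R,t=cam(n); xd=np.array([(u-m["cx"])/m["fx"],(v-m["cy"])/m["fy"]]); x=xd.copy()
    for _ in range(20): x=xd/(1+m["k1"]*(x@x))
    d=R.T@np.array([x[0],x[1],1]); c=-R.T@t; return c+d*(z-c[2])/d[2]
def proj(n,P):
    m,R,t=cam(n); p=R@np.asarray(P,float)+t; x=p[:2]/p[2]; x=x*(1+m["k1"]*(x@x)); return np.array([m["fx"]*x[0]+m["cx"],m["fy"]*x[1]+m["cy"]])
def crop(src,x0,y0,w,h,k,out):
    im=cv2.imread(src)[y0:y0+h,x0:x0+w]; im=cv2.resize(im,None,fx=k,fy=k,interpolation=cv2.INTER_CUBIC)
    im=cv2.convertScaleAbs(im,alpha=1.5,beta=10)
    for i in range(0,w,10): cv2.putText(im,str(x0+i),(i*k,8),0,.3,(0,255,255)); cv2.line(im,(i*k,10),(i*k,14),(0,255,255))
    for i in range(0,h,10): cv2.putText(im,str(y0+i),(0,i*k+4),0,.3,(0,255,255)); cv2.line(im,(20,i*k),(24,i*k),(0,255,255))
    cv2.imwrite(out,im)
E
python3 - <<'E'
from h import *
crop("pics/top0_raw.png",255,200,85,50,9,"pics/c1.png")
crop("pics/top0_raw.png",105,150,110,75,7,"pics/c2.png")
crop("pics/scene0_raw.png",295,185,115,70,6,"pics/c3.png")
crop("pics/scene0_raw.png",160,170,85,50,9,"pics/c4.png")
for n in("scene","top"):
    m,R,t=cam(n); print(n,-R.T@t)
E
```

```text
scene [ 1.22602334 -0.24233673  0.98480707]
top [ 0.3449817  -0.10472594  0.99760804]
```

View pics/c1.png

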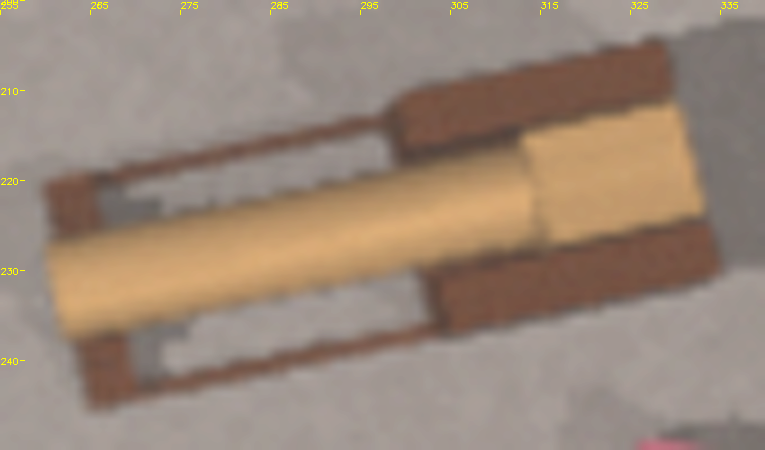

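View pics/c2.png

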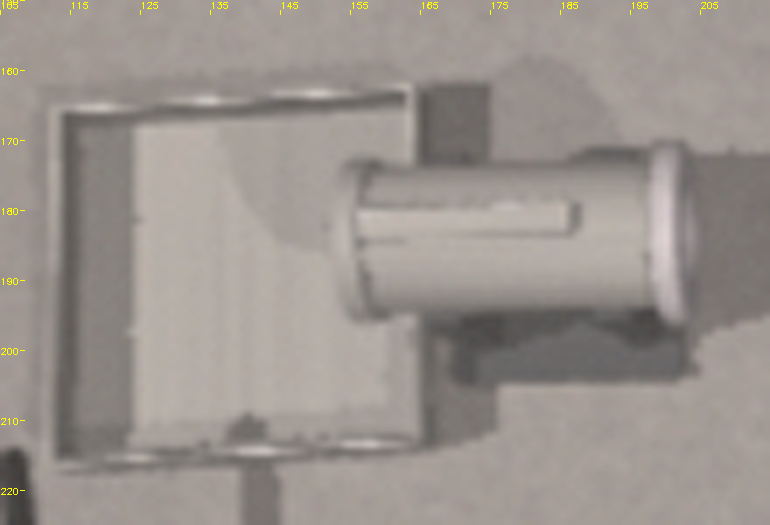

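View pics/c3.png

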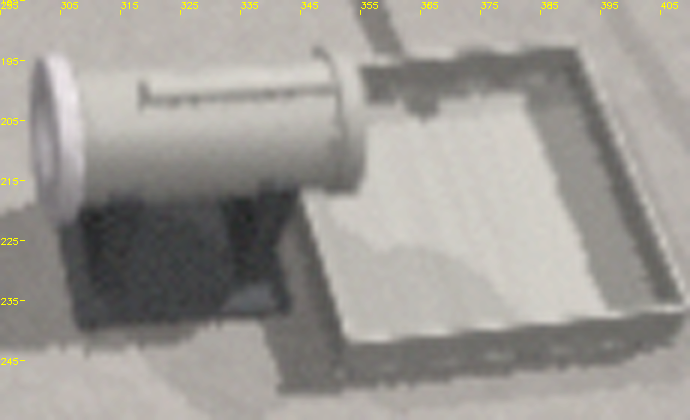

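View pics/c4.png

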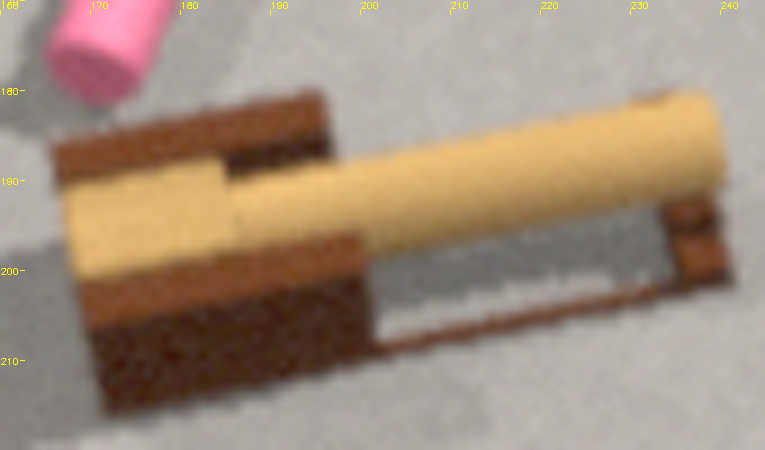

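Crop c1/c4: the wooden stick lies in the rest, handle top corners near top px (313..333, 211..226) and tip near (260,232). Crop c2/c3: barrel over the larger tray, with the cap's near face at about top px u=203. Next I fit the poses.

```bash
cat > fit.py <<'E'
from h import *
from scipy.optimize import least_squares
from scipy.spatial.transform import Rotation as Ro
def px(x0,y0,k,X,Y): return np.array([(X+.5)/k-.5+x0,(Y+.5)/k-.5+y0])
T=lambda X,Y:("top",px(255,200,9,X,Y)); S=lambda X,Y:("scene",px(160,170,9,X,Y))
C=[((-50,-18,46),T(523,137)),((-100,-18,46),T(680,103)),((-100,18,46),T(705,213)),((-50,18,46),T(550,243)),
((100,-16,28),T(50,243)),((100,16,28),T(65,338)),
((-15,-37.5,46),T(410,92)),((-100,-37.5,46),T(668,38)),((-100,37.5,46),T(722,270)),((-15,37.5,46),T(440,335)),
((-100,37.5,46),S(52,148)),((-15,37.5,46),S(320,95)),((-15,-37.5,46),S(365,240)),((-100,-37.5,46),S(85,325)),
((-100,18,46),S(62,190)),((-50,18,46),S(222,158)),((-100,-18,46),S(78,277))]
def solve(C,g):
    def f(p):
        c,s=np.cos(p[2]),np.sin(p[2]); r=[]
        for P,(n,uv) in C:
            P=np.array(P)/1e3; r+=list(proj(n,[p[0]+c*P[0]-s*P[1],p[1]+s*P[0]+c*P[1],P[2]])-uv)
        return np.array(r)
    o=least_squares(f,g,loss="soft_l1"); print(o.x, "deg",np.degrees(o.x[2])); print(np.round(f(o.x).reshape(-1,2),1).tolist()); return o.x
if __name__=="__main__":
    g=back("top",290,224,.028); solve(C,[g[0],g[1],1.6])
    U=lambda X,Y:("top",px(105,150,7,X,Y)); V=lambda X,Y:("scene",px(295,185,6,X,Y))
    # tray rim corners z=28 (barrel-like frame): image left=+x
    Tr=[((75,-75,28),U(55,105)),((-75,-75,28),U(413,88)),((-75,75,28),U(425,450)),((75,75,28),U(58,470)),
        ((75,75,28),V(575,47)),((75,-75,28),V(688,308)),((-75,-75,28),V(345,340))]
    g=back("top",139,190,.028); solve(Tr,[g[0],g[1],1.6])
    # barrel: rib top corners? use approx
    a=back("top",*px(105,150,7,640,236),.08);b=back("top",*px(105,150,7,400,238),.08);print("axis",a,b)
    print("cap", back("top",*px(105,150,7,692,231),.08),"exit",back("top",*px(105,150,7,340,240),.08))
    s=bot.get_state();w=s["tcp_rot"];print(np.round(Ro.from_quat([w[1],w[2],w[3],w[0]]).as_matrix(),3))
    for n,u,v,z in (("top",345/1.5625,175/1.5625,.09),("top",178/1.5625,447/1.5625,.08),("top",632/1.5625,232/1.5625,.2)): print(back(n,u,v,z))
E
python3 fit.py
```

```text
[ 0.42646551 -0.2204336   1.65358417] deg 94.74339397517134
[[-0.5, -1.1], [-0.3, -1.0], [0.1, -0.4], [-0.4, 0.0], [-1.3, -0.3], [-0.5, 0.5], [-2.0, -0.3], [-0.7, -0.6], [0.0, 0.2], [1.0, -0.5], [-1.1, -2.0], [-0.1, -2.1], [0.2, 2.2], [-0.6, -0.7], [-1.2, -1.3], [-0.6, -1.4], [-0.9, -1.0]]
[0.58454615 0.20807841 1.51412054] deg 86.75271651345219
[[-0.2, -0.2], [0.5, -1.2], [-0.4, -1.5], [-1.5, -0.8], [-0.4, -2.7], [-0.2, -1.3], [-0.5, -0.7]]
axis [0.56534922 0.03526372 0.08      ] [0.57606896 0.12730727 0.08      ]
cap [0.56482496 0.01516464 0.08      ] exit [0.578159   0.15037302 0.08      ]
[[ 0.967 -0.001  0.255]
 [-0.255 -0.001  0.967]
 [-0.    -1.    -0.001]]
[ 0.75711074 -0.05293988  0.09      ]
[0.32387531 0.26719555 0.08      ]
[ 0.55962753 -0.48617621  0.2       ]
```

```bash
python3 - <<'E'
from h import *
import cv2
for n,(x0,y0,w,h) in (("top",(150,160,60,48)),("scene",(295,185,70,50))):
    im=cv2.imread(f"pics/{n}0_raw.png")
    crop(f"pics/{n}0_raw.png",x0,y0,w,h,13 if n=="top" else 11,f"pics/b_{n}.png")
E
```

```text
(no output)
```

View pics/b_top.png

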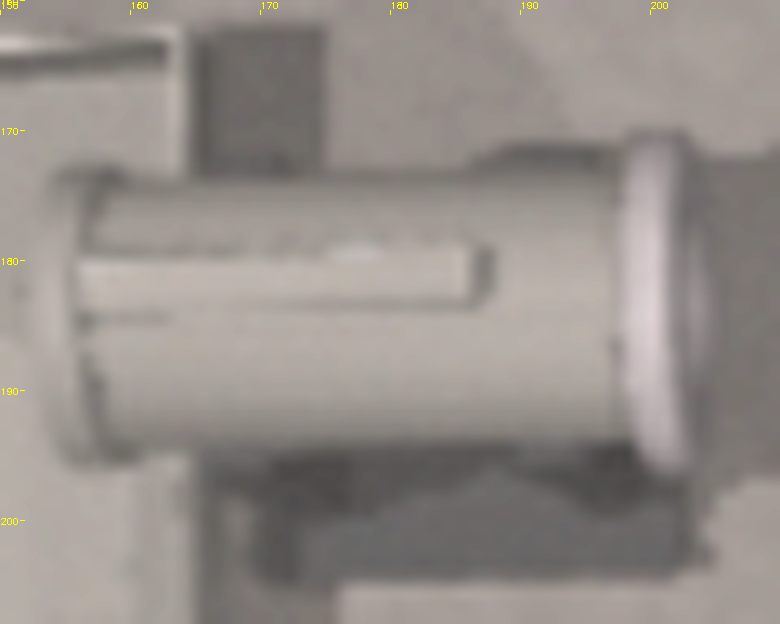

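View pics/b_scene.png

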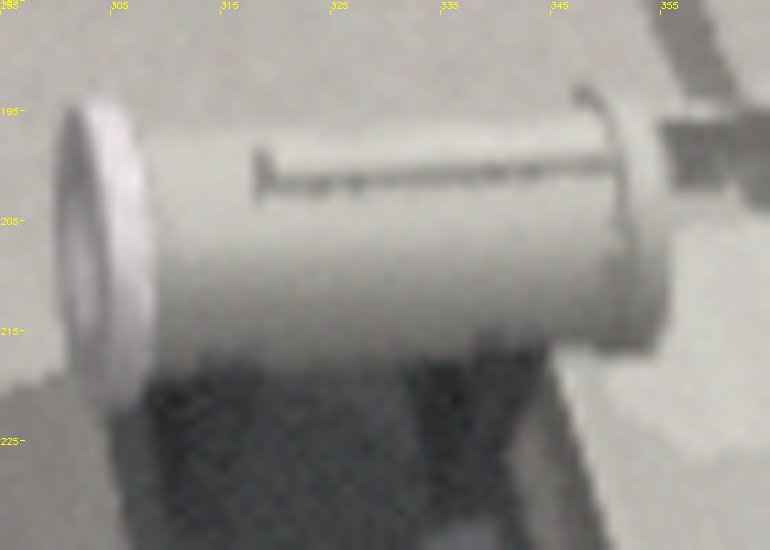

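```bash
cat > fitb.py <<'E'
from fit import *
A=np.linspace(0,2*np.pi,180)
def hull(n,p,r,x0,x1,dy,b):
    c,s=np.cos(p[2]),np.sin(p[2]); P=[]
    for x in(x0,x1):
        y=dy+r*np.cos(A); z=.08+r*np.sin(A)
        P.append(np.c_[p[0]+c*x-s*y,p[1]+s*x+c*y,z])
    P=np.vstack(P); m,R,t=cam(n); q=P@R.T+t; q=q[:,:2]/q[:,2:]; q=q*(1+m["k1"]*(q**2).sum(1,keepdims=True))
    q=q*m["fx"]+[m["cx"],m["cy"]]+b
    return cv2.convexHull((q*256).astype(np.float32))
U=lambda X,Y:("top",px(150,160,13,X,Y)); V=lambda X,Y:("scene",px(295,185,11,X,Y))
O=[("t",)+U(250,176),("t",)+U(450,172),("t",)+U(200,452),("t",)+U(400,445),("t",)+U(580,440),
("c",)+U(90,168),("c",)+U(105,466),("c",)+U(48,310),
("k",)+U(655,130),("k",)+U(672,475),("k",)+U(711,310),("k",)+U(690,170),
("t",)+V(200,124),("t",)+V(400,117),("t",)+V(540,113),("t",)+V(200,373),("t",)+V(400,360),("t",)+V(520,353),
("c",)+V(668,250),("c",)+V(630,356),
("k",)+V(57,225),("k",)+V(100,97),("k",)+V(110,415),("k",)+V(66,300),("k",)+V(62,150)]
D={"t":(.029,-.055,.065),"c":(.032,.055,.065),"k":(.036,-.065,-.055)}
def f(p,raw=False):
    r=[]
    for k,n,uv in O:
        R_,x0,x1=D[k]; b=p[4:6] if n=="top" else p[6:8]
        H=hull(n,p,R_,x0,x1,p[3] if k=="k" else 0,b)
        r.append(cv2.pointPolygonTest(H,(float(uv[0]*256),float(uv[1]*256)),True)/256)
    r=np.array(r); return r if raw else np.r_[r/.3,p[4:]/.7]
o=least_squares(f,[.571,.083,1.46,0,0,0,0,0],diff_step=1e-4,x_scale=[.01,.01,.02,.005,1,1,1,1])
p=o.x; cov=np.linalg.inv(o.jac.T@o.jac); print(np.round(p,4),np.degrees(p[2]),"sd",np.round(np.sqrt(np.diag(cov)),4))
for a,b in zip(O,f(p,True)): print(a[0],a[1],np.round(b,2),end="; ")
E
python3 fitb.py
```

```text
Traceback (most recent call last):
  File "fitb.py", line 26, in <module>
    o=least_squares(f,[.571,.083,1.46,0,0,0,0,0],diff_step=1e-4,x_scale=[.01,.01,.02,.005,1,1,1,1])
  File "fitb.py", line 23, in f
    H=hull(n,p,R_,x0,x1,p[3] if k=="k" else 0,b)
  File "fitb.py", line 8, in hull
    P=np.vstack(P); m,R,t=cam(n); q=P@R.T+t; q=q[:,:2]/q[:,2:]; q=q*(1+m["k1"]*(q**2).sum(1,keepdims=True))
                          ~~~^^^
  File "h.py", line 4, in cam
    m=bot.camera_model(n); R=cv2.Rodrigues(np.array(m["rvec"]))[0]; return m,R,np.array(m["tvec"])
ValueError: time passes only in moves, steps and waits
```

```bash
python3 - <<'E'
s=open("h.py").read()
s=s.replace("def cam(n):\n    m=","_c={}\ndef cam(n):\n    if n not in _c: _c[n]=_cam(n)\n    return _c[n]\ndef _cam(n):\n    m=")
open("h.py","w").write(s)
s=open("fitb.py").read()
s=s.replace("diff_step=1e-4,x_scale=[.01,.01,.02,.005,1,1,1,1])","**K)").replace("o=least_squares(f,[.571,.083,1.46,0,0,0,0,0],","SC=np.array([.01,.01,.02,.01,1,1,1,1]);P0=np.array([.571,.083,1.46,0,0,0,0,0])\ng=lambda z:f(P0+SC*(z-1))\nK=dict(diff_step=1e-2,jac='3-point')\no=least_squares(g,np.ones(8),").replace("p=o.x; cov=np.linalg.inv(o.jac.T@o.jac)","p=P0+SC*(o.x-1); cov=np.linalg.inv(o.jac.T@o.jac)*np.outer(SC,SC)")
open("fitb.py","w").write(s)
E
python3 fitb.py
python3 - <<'E'
from fit import *
g=[.426,-.22,1.653]
for n in("top","scene"): solve([c for c in C if c[1][0]==n],g)
E
```

```text
[ 5.7280e-01  8.0600e-02  1.4729e+00  3.0000e-04 -1.2220e-01  6.9350e-01
  8.0320e-01  9.5890e-01] 84.3916855649988 sd [0.0014 0.0014 0.0062 0.0007 0.4956 0.5227 0.5198 0.4544]
t top 0.24; t top 0.33; t top 0.12; t top 0.26; t top 0.29; c top 0.42; c top 0.35; c top 1.91; k top 0.01; k top 0.1; k top 0.69; k top 1.26; t scene -0.06; t scene 0.48; t scene 0.93; t scene 0.31; t scene 0.28; t scene 0.18; c scene 0.99; c scene 0.42; k scene 0.17; k scene -0.26; k scene -0.27; k scene 0.48; k scene 0.48; [ 0.42571321 -0.22145422  1.64309524] deg 94.1424223512252
[[-0.0, -0.7], [0.2, -0.4], [0.6, 0.2], [-0.0, 0.4], [-0.9, -0.4], [-0.3, 0.4], [-1.4, -0.1], [-0.1, -0.1], [0.4, 0.9], [1.3, -0.2]]
[ 0.43014999 -0.21912382  1.66166092] deg 95.20615783739046
[[-0.6, -0.8], [0.4, -1.2], [1.0, 3.2], [0.2, 0.5], [-0.6, -0.1], [0.0, -0.4], [-0.2, 0.3]]
```

```bash
sed -i 's/return np.array(\[(X+.5)\/k-.5+x0,(Y+.5)\/k-.5+y0\])/return np.array([(X+.5)\/k+x0,(Y+.5)\/k+y0])/' fit.py; sed -i 's/("c",)+U(48,310),//; s/("k",)+U(690,170),//' fitb.py; python3 fitb.py
python3 - <<'E'
from fit import *
g=[.426,-.22,1.653]
C=[c for i,c in enumerate(C) if i not in(6,9,12)]
solve(C,g)
for n in("top","scene"): solve([c for c in C if c[1][0]==n],g)
E
grep -A4 "def px" fit.py
```

```text
[ 5.7220e-01  8.2500e-02  1.4655e+00 -5.0000e-04  2.8940e-01  9.4090e-01
  5.8560e-01  1.6904e+00] 83.9684981172142 sd [0.0014 0.0014 0.0063 0.0007 0.5047 0.5238 0.5384 0.4555]
t top 0.28; t top 0.26; t top 0.05; t top 0.3; t top 0.43; c top 0.54; c top 0.22; k top 0.11; k top 0.01; k top -0.05; t scene 0.08; t scene 0.51; t scene 0.89; t scene 0.15; t scene 0.23; t scene 0.2; c scene 0.92; c scene 0.5; k scene 0.13; k scene -0.31; k scene -0.24; k scene 0.48; k scene 0.4; [ 0.42595282 -0.22076996  1.65736924] deg 94.96026253147888
[[-0.9, -1.4], [-0.7, -1.5], [-0.2, -0.9], [-0.8, -0.4], [-1.6, -0.5], [-0.8, 0.3], [-1.2, -1.1], [-0.3, -0.2], [-1.8, -2.5], [-0.8, -2.7], [-1.1, -1.2], [-1.8, -1.9], [-1.2, -2.0], [-1.5, -1.5]]
[ 0.42419094 -0.22263262  1.6463483 ] deg 94.3288091293124
[[-0.0, -0.7], [0.2, -0.5], [0.6, 0.1], [-0.0, 0.4], [-0.9, -0.3], [-0.2, 0.5], [-0.2, -0.2], [0.4, 0.8]]
[ 0.43437269 -0.21762078  1.64528803] deg 94.26806039984075
[[-0.3, -0.7], [0.8, -0.7], [0.1, 0.8], [-0.4, -0.0], [0.3, -0.0], [-0.2, 0.5]]
def px(x0,y0,k,X,Y): return np.array([(X+.5)/k+x0,(Y+.5)/k+y0])
T=lambda X,Y:("top",px(255,200,9,X,Y)); S=lambda X,Y:("scene",px(160,170,9,X,Y))
C=[((-50,-18,46),T(523,137)),((-100,-18,46),T(680,103)),((-100,18,46),T(705,213)),((-50,18,46),T(550,243)),
((100,-16,28),T(50,243)),((100,16,28),T(65,338)),
((-15,-37.5,46),T(410,92)),((-100,-37.5,46),T(668,38)),((-100,37.5,46),T(722,270)),((-15,37.5,46),T(440,335)),
```

```bash
sed -i 's/(X+.5)\/k+x0,(Y+.5)\/k+y0/(X+.5)\/k-.5+x0,(Y+.5)\/k-.5+y0/' fit.py
cat > go.py <<'E'
# usage: go.py x y z yawdeg : needed shift in tool axes (cm) and turn (units), in CURRENT tool axes
import sys
from h import *
from scipy.spatial.transform import Rotation as Ro
s=bot.get_state();w=s["tcp_rot"];R=Ro.from_quat([w[1],w[2],w[3],w[0]]).as_matrix()
yaw=np.degrees(np.arctan2(R[1,0],R[0,0]));print("t",s["t"],"tcp",np.round(s["tcp_pos"],4),"yaw",round(yaw,2),"F",np.round(s["force"],1),"M",np.round(s["moment"],2),"w",round(s["gripper_width"],4),"tilt",np.round(R[2],3))
if len(sys.argv)>4:
    a=list(map(float,sys.argv[1:5])); d=np.array(a[:3])-s["tcp_pos"]; print("shift cm",np.round(R.T@d*100,2),"turn",round(((yaw-a[3]+180)%360-180)/8,2))
    t=np.radians(a[3]); print("shift in target yaw axes: x",round((d[0]*np.cos(t)+d[1]*np.sin(t))*100,2),"z",round((-d[0]*np.sin(t)+d[1]*np.cos(t))*100,2))
E
python3 go.py .4274 -.213 .26 -85.6
```

```text
t 0.1 tcp [0.1338 0.5076 0.4042] yaw -14.77 F [ 0.3 -0.1  0.2] M [-0.01 -0.04 -0.  ] w 0.0881 tilt [-0.    -1.    -0.001]
shift cm [ 46.76  14.48 -62.18] turn 8.85
shift in target yaw axes: x 74.1 z 23.74
```

Request:
arm_command:
  commands:
    - {"linear": [3.3,0.7,-4.4],"turn": 0,"hand": 8.8}
    - {"linear": [3.3,0.7,-4.4],"turn": 0,"hand": 8.8}
    - {"linear": [3.3,0.7,-4.4],"turn": 0,"hand": 8.8}
    - {"linear": [3.3,0.7,-4.4],"turn": 0,"hand": 8.8}
    - {"linear": [3.3,0.7,-4.4],"turn": 0,"hand": 8.8}
    - {"linear": [3.3,0.7,-4.4],"turn": 0,"hand": 8.8}
    - {"linear": [3.3,0.7,-4.4],"turn": 0,"hand": 8.8}
    - {"linear": [3.3,0.7,-4.4],"turn": 0,"hand": 8.8}

```text
t: 1.1
tcp_pos: [0.2995, 0.0983, 0.3486]
tcp_rot: [0.701, -0.701, 0.091, -0.091]
force: [1.1, 0.0, -0.0]
gripper_width: 0.0878
```

Request:
arm_command:
  commands:
    - {"linear": [3.3,0.7,-4.4],"turn": 0,"hand": 8.8}
    - {"linear": [3.3,0.7,-4.4],"turn": 0,"hand": 8.8}
    - {"linear": [3.3,0.7,-4.4],"turn": 0,"hand": 8.8}
    - {"linear": [3.3,0.7,-4.4],"turn": 0,"hand": 8.8}
    - {"linear": [3.3,0.7,-4.4],"turn": 0,"hand": 8.8}
    - {"linear": [3.3,0.7,-4.4],"turn": 0,"hand": 8.8}
    - {"linear": [0,0.7,0],"turn": 1,"hand": 8.8}
    - {"linear": [0,0.7,0],"turn": 1,"hand": 8.8}

```text
t: 2.1
tcp_pos: [0.4235, -0.2063, 0.292]
tcp_rot: [0.681, -0.681, 0.19, -0.189]
force: [-0.1, -0.4, 0.6]
gripper_width: 0.0879
```

Request:
arm_command:
  commands:
    - {"linear": [0,0.5,0],"turn": 1,"hand": 8.8}
    - {"linear": [0,0.5,0],"turn": 1,"hand": 8.8}
    - {"linear": [0,0.5,0],"turn": 1,"hand": 8.8}
    - {"linear": [0,0.5,0],"turn": 1,"hand": 8.8}
    - {"linear": [0,0.5,0],"turn": 1,"hand": 8.8}
    - {"linear": [0,0.5,0],"turn": 1,"hand": 8.8}
    - {"linear": [0,0,0],"turn": 0.85,"hand": 8.8}
    - {"linear": [0,0,0],"turn": 0,"hand": 8.8}

```text
t: 3.1
tcp_pos: [0.4235, -0.2058, 0.2625]
tcp_rot: [-0.519, 0.519, -0.48, 0.48]
force: [-0.0, -0.5, 0.1]
gripper_width: 0.0876
```

```bash
python3 go.py .4274 -.213 .175 -85.6; python3 - <<'E'
from h import *
im=bot.read_camera("top");cv2.imwrite("pics/t1_raw.png",im[:,:,::-1])
im=bot.read_camera("scene");cv2.imwrite("pics/s1_raw.png",im[:,:,::-1])
crop("pics/t1_raw.png",235,180,110,80,7,"pics/t1.png")
crop("pics/s1_raw.png",150,130,110,90,6,"pics/s1.png")
E
```

```text
t 3.1 tcp [ 0.4235 -0.2058  0.2625] yaw -85.51 F [-0.  -0.5  0.1] M [-0.05  0.03  0.04] w 0.0876 tilt [-0. -1. -0.]
shift cm [0.76 8.75 0.34] turn 0.01
shift in target yaw axes: x 0.75 z 0.33
```

View pics/s1.png

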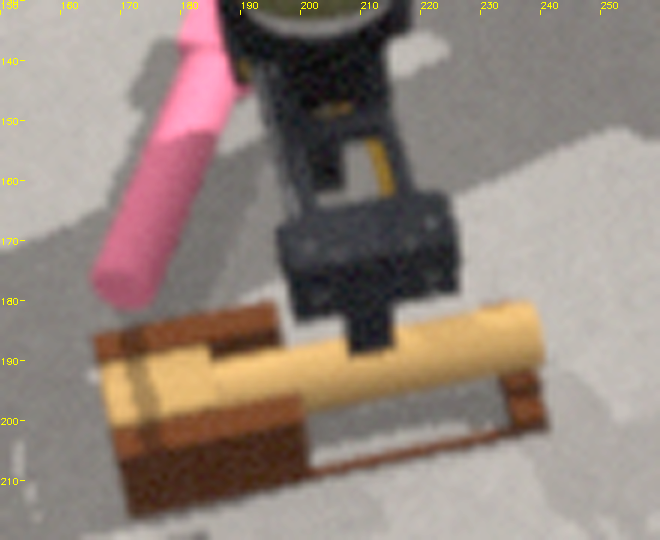

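The scene crop shows the open gripper above the wooden stick, with its near fingertip at px (211,189), between block and saddle. I'll compare that with the known TCP to remove the calibration offset.

```bash
python3 - <<'E'
from h import *
for d in(.044,.053,.0615): print(proj("scene",[.4235+d,-.2058+d*.078,.0965]))
print(proj("top",[.4235,-.2058,.2625]))
E
```

```text
[210.35741566 185.3178997 ]
[211.07781652 187.90561749]
[211.76425844 190.37189742]
[300.27962212 215.90254114]
```

View pics/t1.png

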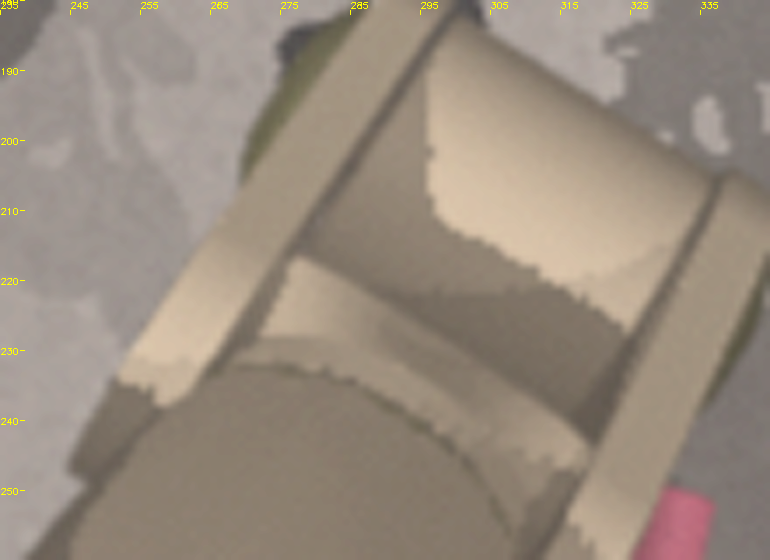

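The top view is blocked by the arm. The fingertip in the scene view agrees with the TCP to within 1 px, so I descend and grip.

Request:
arm_command:
  commands:
    - {"linear": [0.8,1.5,0.3],"turn": 0,"hand": 8.8}
    - {"linear": [0,2,0],"turn": 0,"hand": 8.8}
    - {"linear": [0,2,0],"turn": 0,"hand": 8.8}
    - {"linear": [0,2,0],"turn": 0,"hand": 8.8}
    - {"linear": [0,1.2,0],"turn": 0,"hand": 8.8}
    - {"linear": [0,0,0],"turn": 0,"hand": 8.8}
  force: 40

```text
t: 3.95
tcp_pos: [0.4271, -0.2136, 0.1749]
tcp_rot: [-0.519, 0.519, -0.481, 0.48]
force: [0.7, 0.4, -0.2]
gripper_width: 0.088
```

Request:
arm_command:
  commands:
    - {"linear": [0,0,0],"turn": 0,"hand": 4.5}
    - {"linear": [0,0,0],"turn": 0,"hand": 2.5}
    - {"linear": [0,0,0],"turn": 0,"hand": 2.5}
    - {"linear": [0,0,0],"turn": 0,"hand": 2.5}
    - {"linear": [0,0,0],"turn": 0,"hand": 2.5}
  force: 40

```text
t: 4.58
tcp_pos: [0.4272, -0.2135, 0.1758]
tcp_rot: [-0.519, 0.519, -0.48, 0.48]
force: [-0.1, 0.2, 0.5]
gripper_width: 0.04
```

```bash
python3 go.py .4274 -.213 .175 -85.6
```

```text
t 4.575 tcp [ 0.4272 -0.2135  0.1758] yaw -85.57 F [-0.1  0.2  0.5] M [-0.06  0.13  0.02] w 0.04 tilt [ 0. -1.  0.]
shift cm [-0.05  0.08  0.03] turn 0.0
shift in target yaw axes: x -0.05 z 0.03
```

Request:
arm_command:
  commands:
    - {"linear": [0,0,0],"turn": 0,"hand": 2.5}
    - {"linear": [0,0,0],"turn": 0,"hand": 2.5}
    - {"linear": [0,0,0],"turn": 0,"hand": 2.5}
  force: 50

```text
t: 4.95
tcp_pos: [0.4272, -0.2135, 0.1758]
tcp_rot: [-0.519, 0.519, -0.48, 0.48]
force: [0.2, -0.9, 1.1]
gripper_width: 0.0302
```

```bash
python3 go.py .4274 -.213 .175 -85.6
```

```text
t 4.95 tcp [ 0.4272 -0.2135  0.1758] yaw -85.57 F [ 0.2 -0.9  1.1] M [-0.    0.07  0.08] w 0.0302 tilt [ 0. -1.  0.]
shift cm [-0.05  0.08  0.03] turn 0.0
shift in target yaw axes: x -0.05 z 0.03
```

Request:
arm_command:
  commands:
    - {"linear": [0,-1,0],"turn": 0,"hand": 2.5}
    - {"linear": [0,-2,0],"turn": 0,"hand": 2.5}
    - {"linear": [0,-3,0],"turn": 0,"hand": 2.5}
    - {"linear": [0,-3,0],"turn": 0,"hand": 2.5}
    - {"linear": [0,-1,0],"turn": 0.65,"hand": 2.5}
    - {"linear": [0,0,0],"turn": 0.6,"hand": 2.5}
    - {"linear": [0,0,0],"turn": 0,"hand": 2.5}
  force: 50

```text
t: 5.82
tcp_pos: [0.4271, -0.2134, 0.2762]
tcp_rot: [-0.475, 0.475, -0.523, 0.524]
force: [-0.2, 0.1, -0.3]
gripper_width: 0.0305
```

```bash
python3 go.py .5545 -.106 .2278 -95.6
```

```text
t 5.825 tcp [ 0.4271 -0.2134  0.2762] yaw -95.53 F [-0.2  0.1 -0.3] M [-0.06  0.04  0.03] w 0.0305 tilt [ 0. -1.  0.]
shift cm [-11.92   4.84  11.65] turn 0.01
shift in target yaw axes: x -11.94 z 11.63
```

Request:
arm_command:
  commands:
    - {"linear": [-3,0.5,2.9],"turn": 0,"hand": 2.5}
    - {"linear": [-3,1,2.9],"turn": 0,"hand": 2.5}
    - {"linear": [-3,1.3,2.9],"turn": 0,"hand": 2.5}
    - {"linear": [-2.9,2,2.9],"turn": 0,"hand": 2.5}
    - {"linear": [0,0,0],"turn": 0,"hand": 2.5}
    - {"linear": [0,0,0],"turn": 0,"hand": 2.5}

```text
t: 6.58
tcp_pos: [0.5539, -0.1066, 0.2279]
tcp_rot: [0.475, -0.475, 0.524, -0.523]
force: [-1.3, -0.4, -1.2]
gripper_width: 0.0304
```

```bash
python3 go.py .5545 -.106 .2278 -95.6; python3 - <<'E'
from h import *
im=bot.read_camera("top");cv2.imwrite("pics/t2_raw.png",im[:,:,::-1])
im=bot.read_camera("scene");cv2.imwrite("pics/s2_raw.png",im[:,:,::-1])
crop("pics/t2_raw.png",150,140,130,90,6,"pics/t2.png")
crop("pics/s2_raw.png",210,150,150,90,5,"pics/s2.png")
E
```

```text
t 6.575 tcp [ 0.5539 -0.1066  0.2279] yaw -95.51 F [-1.3 -0.4 -1.2] M [-0.04  0.07 -0.02] w 0.0304 tilt [ 0. -1. -0.]
shift cm [-0.07  0.01  0.06] turn 0.01
shift in target yaw axes: x -0.07 z 0.06
```

View pics/s2.png

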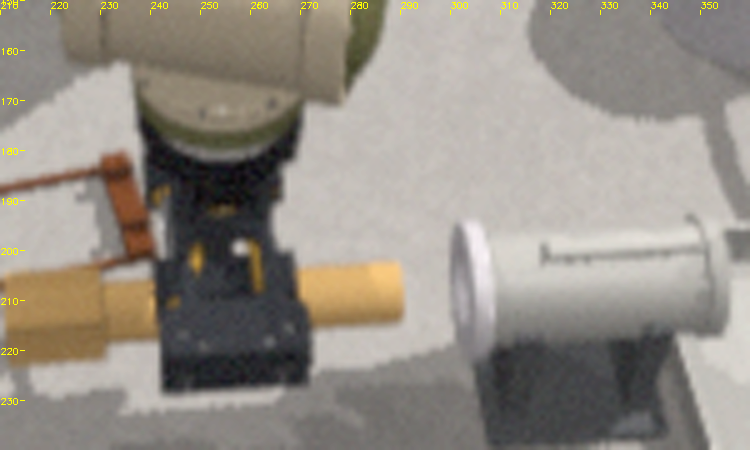

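View pics/t2.png

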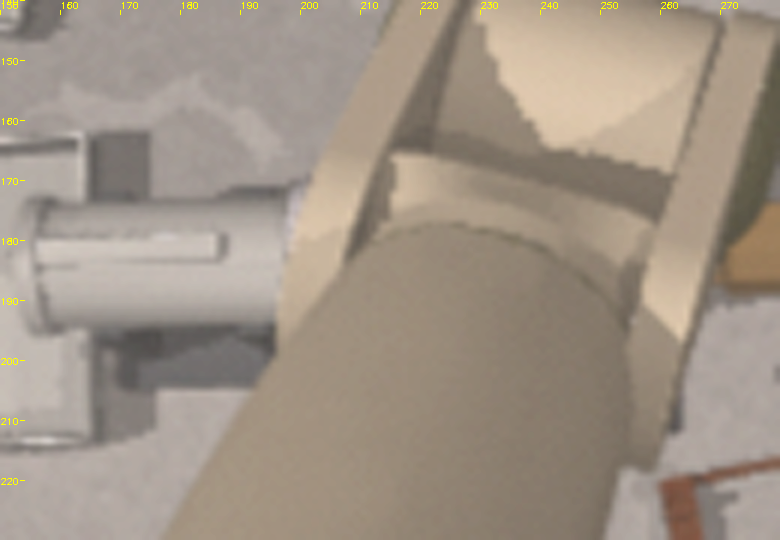

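```bash
python3 - <<'E'
from h import *
crop("pics/s2_raw.png",260,185,50,40,14,"pics/s2b.png")
E
```

View pics/s2b.png

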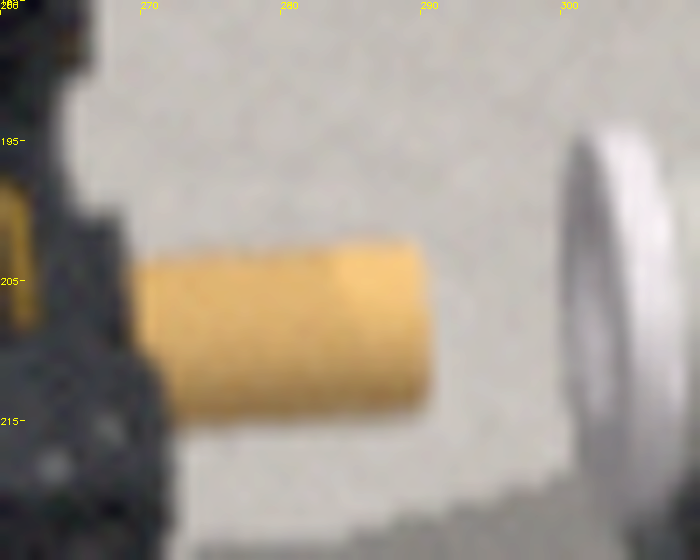

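```bash
cat > st.py <<'E'
import fitb
from fitb import *
W=lambda X,Y:px(260,185,14,X,Y)
tcp=np.array([.5539,-.1066,.2279]); th=np.radians(180-95.51)
def sh(n,b,L,dz=-.0008):
    P=[]
    u=np.array([np.cos(th),np.sin(th)]);v=np.array([-u[1],u[0]])
    for x in(0,L): P.append(np.c_[np.outer(np.ones(180),tcp[:2]+x*u)+np.outer(.016*np.cos(A),v),tcp[2]-.147+dz+.016*np.sin(A)])
    P=np.vstack(P);m,R,t=cam(n);q=P@R.T+t;q=q[:,:2]/q[:,2:];q=q*(1+m["k1"]*(q**2).sum(1,keepdims=True));q=q*m["fx"]+[m["cx"],m["cy"]]+b
    return cv2.convexHull((q*256).astype(np.float32))
H=sh("scene",0,.0925)
for n,(X,Y) in (("t",(200,253)),("t",(400,240)),("b",(200,420)),("b",(400,408)),("r",(430,330))):
    uv=W(X,Y); print(n,cv2.pointPolygonTest(H,tuple(map(float,uv*256)),True)/256)
E
python3 st.py
```

```text
[ 5.7220e-01  8.2400e-02  1.4658e+00 -5.0000e-04 -1.6460e-01  4.4060e-01
  1.4710e-01  1.2050e+00] 83.98292259842253 sd [0.0014 0.0014 0.0063 0.0007 0.5046 0.5239 0.5385 0.4555]
t top 0.27; t top 0.25; t top 0.06; t top 0.31; t top 0.43; c top 0.53; c top 0.24; k top 0.1; k top 0.02; k top 0.03; t scene 0.06; t scene 0.5; t scene 0.88; t scene 0.16; t scene 0.24; t scene 0.21; c scene 0.94; c scene 0.51; k scene 0.11; k scene -0.32; k scene -0.23; k scene 0.46; k scene 0.38; t 0.3080258289372184
t 0.33099174661334047
b 0.4421834054389683
b 0.3232876000635009
r -0.06757745149806774
```

```bash
sed -e 's/p\[4:\]\/.7\]/p[4:6]\/1.0,p[6:]\/.15]/' -e 's/np.r_\[r\/.3/np.r_[(r-.3)\/.3/' fitb.py > fitc.py; python3 fitc.py; python3 - <<'E'
E
```

```text
[ 5.7590e-01  8.1400e-02  1.4650e+00 -5.0000e-04 -1.3520e-01  1.8226e+00
  7.0000e-03  6.0500e-02] 83.9372839451193 sd [0.0006 0.0006 0.0063 0.0007 0.3412 0.2236 0.1487 0.1476]
t top 0.24; t top 0.21; t top 0.07; t top 0.33; t top 0.46; c top 0.51; c top 0.24; k top 0.05; k top 0.05; k top 0.32; t scene 0.07; t scene 0.49; t scene 0.87; t scene 0.21; t scene 0.29; t scene 0.27; c scene 0.87; c scene 0.58; k scene 0.29; k scene -0.3; k scene -0.18; k scene 0.64; k scene 0.56;
```

```bash
python3 go.py .5592 -.0802 .2278 -96.06
```

```text
t 6.675 tcp [ 0.5537 -0.1071  0.2284] yaw -95.6 F [ 0.  -0.3 -0.8] M [-0.06  0.09  0.01] w 0.0302 tilt [ 0.    -1.     0.001]
shift cm [-2.73  0.06  0.28] turn 0.06
shift in target yaw axes: x -2.73 z 0.26
```

Request:
arm_command:
  commands:
    - {"linear": [0,0,0.26],"turn": 0.06,"hand": 2.5}
    - {"linear": [-1.4,0,0],"turn": 0,"hand": 2.5}
    - {"linear": [-1.2,0,0],"turn": 0,"hand": 2.5}
    - {"linear": [0,0,0],"turn": 0,"hand": 2.5}
    - {"linear": [-0.3,0,0],"turn": 0,"hand": 2.5}
    - {"linear": [-0.3,0,0],"turn": 0,"hand": 2.5}

```text
t: 7.42
tcp_pos: [0.5601, -0.0747, 0.2277]
tcp_rot: [-0.473, 0.473, -0.526, 0.526]
force: [0.3, -0.9, 0.6]
gripper_width: 0.0303
```

```bash
python3 go.py .5592 -.0802 .2278 -96.06;  python3 - <<'E'
from h import *
im=bot.read_camera("scene");cv2.imwrite("pics/s3_raw.png",im[:,:,::-1])
crop("pics/s3_raw.png",270,180,60,45,12,"pics/s3.png")
E
```

```text
t 7.425 tcp [ 0.5601 -0.0747  0.2277] yaw -96.06 F [ 0.3 -0.9  0.6] M [-0.13  0.07  0.02] w 0.0303 tilt [ 0. -1.  0.]
shift cm [ 0.55 -0.01 -0.04] turn -0.0
shift in target yaw axes: x 0.55 z -0.04
```

View pics/s3.png

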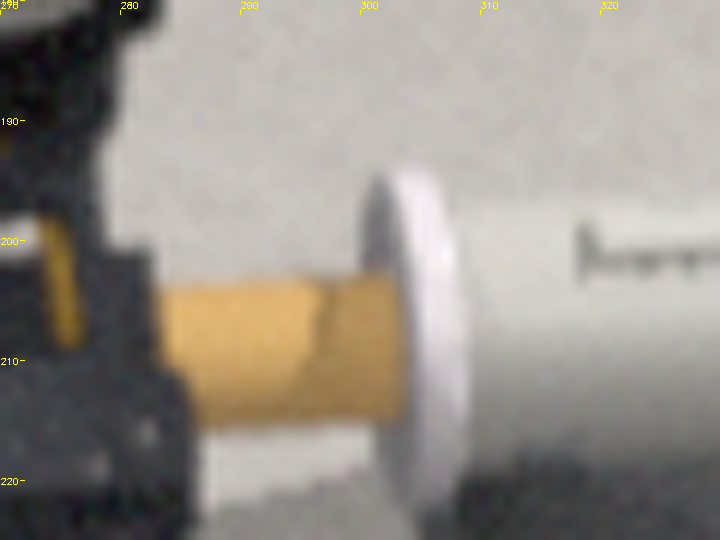

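The scene crop shows the stick at the cap, and the two are centred within about 0.5 px: the cap spans rows 194–222, the shaft 203–215. I advance gently and feel.

Request:
arm_command:
  commands:
    - {"linear": [-0.25,0,0],"turn": 0,"hand": 2.5}
    - {"linear": [-0.25,0,0],"turn": 0,"hand": 2.5}

```text
t: 7.72
tcp_pos: [0.5605, -0.0698, 0.2276]
tcp_rot: [0.473, -0.473, 0.526, -0.526]
force: [-2.3, -0.9, -1.8]
gripper_width: 0.0304
```

Request:
arm_command:
  commands:
    - {"linear": [-0.25,0,0],"turn": 0,"hand": 2.5}
    - {"linear": [-0.25,0,0],"turn": 0,"hand": 2.5}

```text
t: 7.98
tcp_pos: [0.5611, -0.0647, 0.2276]
tcp_rot: [0.473, -0.473, 0.526, -0.526]
force: [-3.3, -1.7, -0.1]
gripper_width: 0.0305
```

Request:
arm_command:
  commands:
    - {"linear": [0,0,-0.1],"turn": 0,"hand": 2.5}
    - {"linear": [-0.3,0,0],"turn": 0,"hand": 2.5}
    - {"linear": [-0.3,0,0],"turn": 0,"hand": 2.5}

```text
t: 8.35
tcp_pos: [0.5609, -0.0586, 0.2278]
tcp_rot: [-0.473, 0.473, -0.526, 0.526]
force: [-0.2, 0.2, -1.6]
gripper_width: 0.0304
```

```bash
python3 go.py;  python3 - <<'E'
from h import *
im=bot.read_camera("scene");cv2.imwrite("pics/s4_raw.png",im[:,:,::-1])
crop("pics/s4_raw.png",270,180,60,45,12,"pics/s4.png")
E
```

```text
t 8.35 tcp [ 0.5609 -0.0586  0.2278] yaw -96.06 F [-0.2  0.2 -1.6] M [-0.05  0.04 -0.02] w 0.0304 tilt [-0.    -1.     0.001]
```

View pics/s4.png

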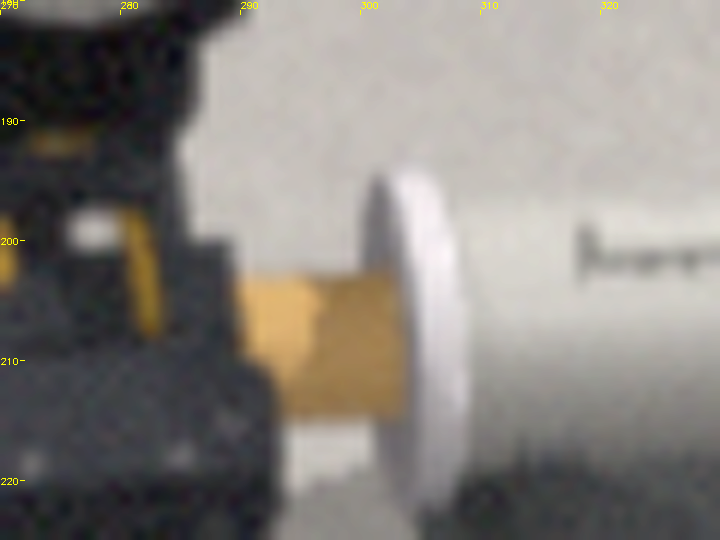

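The stick is in: the shaft visible before the cap got 16 mm shorter with no axial force. I continue to the plug.

Request:
arm_command:
  commands:
    - {"linear": [-0.5,0,0],"turn": 0,"hand": 2.5}
    - {"linear": [-0.5,0,0],"turn": 0,"hand": 2.5}
    - {"linear": [-0.5,0,0],"turn": 0,"hand": 2.5}
  force: 60

```text
t: 8.78
tcp_pos: [0.5624, -0.0434, 0.2277]
tcp_rot: [0.473, -0.473, 0.526, -0.526]
force: [-0.0, 0.3, 0.2]
gripper_width: 0.0303
```

Request:
arm_command:
  commands:
    - {"linear": [-0.3,0,0],"turn": 0,"hand": 2.5}
    - {"linear": [-0.3,0,0],"turn": 0,"hand": 2.5}
    - {"linear": [-0.3,0,0],"turn": 0,"hand": 2.5}

```text
t: 9.15
tcp_pos: [0.5634, -0.0348, 0.2277]
tcp_rot: [-0.473, 0.473, -0.526, 0.526]
force: [-0.2, -0.1, -0.7]
gripper_width: 0.0304
```

Request:
arm_command:
  commands:
    - {"linear": [-0.3,0,0],"turn": 0,"hand": 2.5}
    - {"linear": [-0.3,0,0],"turn": 0,"hand": 2.5}
    - {"linear": [-0.3,0,0],"turn": 0,"hand": 2.5}

```text
t: 9.52
tcp_pos: [0.5644, -0.0273, 0.228]
tcp_rot: [-0.472, 0.474, -0.524, 0.527]
force: [-3.1, -14.7, -1.1]
gripper_width: 0.0299
```

Plug contact at about 46 mm in (Fy −15 N). I push on steadily.

Request:
arm_command:
  commands:
    - {"linear": [-0.3,0,0],"turn": 0,"hand": 2.5}
    - {"linear": [-0.3,0,0],"turn": 0,"hand": 2.5}
    - {"linear": [-0.3,0,0],"turn": 0,"hand": 2.5}

```text
t: 9.9
tcp_pos: [0.5653, -0.0191, 0.228]
tcp_rot: [-0.472, 0.474, -0.524, 0.527]
force: [-2.3, -18.6, -1.0]
gripper_width: 0.0301
```

Request:
arm_command:
  commands:
    - {"linear": [-0.3,0,0],"turn": 0,"hand": 2.5}
    - {"linear": [-0.3,0,0],"turn": 0,"hand": 2.5}
    - {"linear": [-0.3,0,0],"turn": 0,"hand": 2.5}

```text
t: 10.28
tcp_pos: [0.5662, -0.0099, 0.2279]
tcp_rot: [-0.472, 0.474, -0.525, 0.527]
force: [-3.6, -14.1, -0.5]
gripper_width: 0.0299
```

```bash
python3 go.py;  python3 - <<'E'
from h import *
im=bot.read_camera("scene");cv2.imwrite("pics/s5_raw.png",im[:,:,::-1])
crop("pics/s5_raw.png",230,150,150,100,5,"pics/s5.png")
E
```

```text
t 10.275 tcp [ 0.5662 -0.0099  0.2279] yaw -96.04 F [ -3.6 -14.1  -0.5] M [-2.2   0.38  0.14] w 0.0299 tilt [ 0.004 -1.     0.   ]
```

View pics/s5.png

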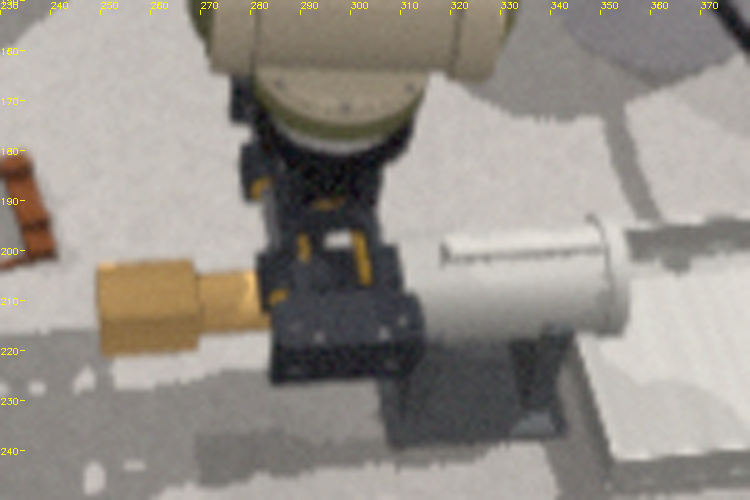

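The scene shows the gripper body over the cap, clear of it, with the handle at px (249–270, 202–221). I go 10 mm more before regripping.

Request:
arm_command:
  commands:
    - {"linear": [-0.3,0,0],"turn": 0,"hand": 2.5}
    - {"linear": [-0.3,0,0],"turn": 0,"hand": 2.5}
    - {"linear": [-0.3,0,0],"turn": 0,"hand": 2.5}

```text
t: 10.7
tcp_pos: [0.5672, -0.0005, 0.2278]
tcp_rot: [-0.472, 0.474, -0.525, 0.527]
force: [-2.2, -12.0, -1.3]
gripper_width: 0.0303
```

Request:
arm_command:
  commands:
    - {"linear": [-0.2,0,0],"turn": 0,"hand": 2.5}
    - {"linear": [0,0,0],"turn": 0,"hand": 2.5}

```text
t: 10.95
tcp_pos: [0.5674, 0.0018, 0.2278]
tcp_rot: [-0.472, 0.474, -0.525, 0.526]
force: [-1.4, -9.2, -0.3]
gripper_width: 0.0297
```

Request:
arm_command:
  commands:
    - {"linear": [0,0,0],"turn": 0,"hand": 4}
    - {"linear": [0,0,0],"turn": 0,"hand": 6}
    - {"linear": [0,0,0],"turn": 0,"hand": 8.8}
    - {"linear": [0,0,0],"turn": 0,"hand": 8.8}
    - {"linear": [0,0,0],"turn": 0,"hand": 8.8}
    - {"linear": [0,0,0],"turn": 0,"hand": 8.8}

```text
t: 11.7
tcp_pos: [0.5674, 0.0029, 0.2277]
tcp_rot: [-0.473, 0.473, -0.526, 0.526]
force: [-0.2, -0.4, -0.2]
gripper_width: 0.0873
```

```bash
python3 go.py;  python3 - <<'E'
from h import *
im=bot.read_camera("scene");cv2.imwrite("pics/s6_raw.png",im[:,:,::-1])
crop("pics/s6_raw.png",240,180,80,55,9,"pics/s6.png")
E
```

```text
t 11.7 tcp [0.5674 0.0029 0.2277] yaw -96.05 F [-0.2 -0.4 -0.2] M [-0.03  0.02  0.02] w 0.0873 tilt [-0. -1.  0.]
```

View pics/s6.png

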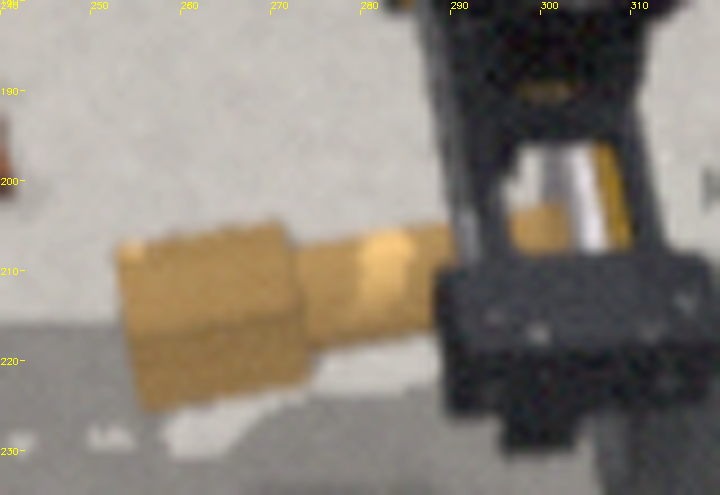

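```bash
cat > hs.py <<'E'
from fit import *
def fith(O,tcp,yaw,back=.0825,x0=240,y0=180,k=9):
    th=np.radians(yaw+180);u=np.array([np.cos(th),np.sin(th),0]);v=np.array([-u[1],u[0],0]);z=np.array([0,0,1.])
    def pts(p):
        c=np.array([tcp[0],tcp[1],0])-u*(back+p[0])+v*p[3]+z*p[1]; a=p[2]
        e=u*np.cos(a)+z*np.sin(a); n=-u*np.sin(a)+z*np.cos(a)
        return [c+e*X/1e3+v*Y/1e3+n*Z/1e3 for (X,Y,Z),_ in O]
    f=lambda p:np.r_[np.concatenate([proj("scene",P)-px(x0,y0,k,*uv) for P,(_,uv) in zip(pts(p),O)]),p[3]/.002]
    o=least_squares(f,[0,.07,.1,0],x_scale=[.01,.01,.1,.01]); print("back extra,height,tilt,lat",np.round(o.x,4),"deg",np.degrees(o.x[2]));print(np.round(f(o.x)[:-1].reshape(-1,2),1).tolist())
if __name__=="__main__":
    fith([((-25,18,18),(118,245)),((25,18,18),(280,220)),((-25,-18,18),(130,335)),((25,-18,18),(300,300)),((-25,-18,-18),(148,410)),((25,-18,-18),(308,382))],[.5674,.0029],-96.05)
E
python3 hs.py
```

```text
back extra,height,tilt,lat [0.0008 0.0623 0.1728 0.0004] deg 9.900164371247712
[[-0.6, -0.8], [0.7, -1.2], [-0.7, 0.5], [0.1, 1.2], [-0.5, 0.2], [1.0, 0.2]]
```

The handle sags to about 62 mm high with an 8–10° tilt, and it lies where expected (0.8 mm off). I slide back 83 mm with the fingers open, lower 14 mm and close.

Request:
arm_command:
  commands:
    - {"linear": [2.5,0,0],"turn": 0,"hand": 8.8}
    - {"linear": [3,0,0],"turn": 0,"hand": 8.8}
    - {"linear": [2.8,0,0],"turn": 0,"hand": 8.8}
    - {"linear": [0,1.4,0],"turn": 0,"hand": 8.8}
    - {"linear": [0,0,0],"turn": 0,"hand": 3}
    - {"linear": [0,0,0],"turn": 0,"hand": 3}
    - {"linear": [0,0,0],"turn": 0,"hand": 3}
    - {"linear": [0,0,0],"turn": 0,"hand": 3}
  force: 30

```text
t: 12.75
tcp_pos: [0.5587, -0.0793, 0.2139]
tcp_rot: [-0.473, 0.473, -0.525, 0.526]
force: [-1.1, 0.6, -0.4]
gripper_width: 0.0498
```

Request:
arm_command:
  commands:
    - {"linear": [0,0,0],"turn": 0,"hand": 3}
    - {"linear": [0,0,0],"turn": 0,"hand": 3}
    - {"linear": [0,0,0],"turn": 0,"hand": 3}
    - {"linear": [0,0,0],"turn": 0,"hand": 3}

```text
t: 13.25
tcp_pos: [0.5586, -0.0796, 0.2137]
tcp_rot: [0.473, -0.473, 0.526, -0.526]
force: [0.5, 1.0, -0.3]
gripper_width: 0.0375
```

```bash
python3 go.py
```

```text
t 13.25 tcp [ 0.5586 -0.0796  0.2137] yaw -96.05 F [ 0.5  1.  -0.3] M [-0.08  0.08  0.01] w 0.0375 tilt [-0. -1. -0.]
```

Request:
arm_command:
  commands:
    - {"linear": [0,0,0],"turn": 0,"hand": 3}
    - {"linear": [0,0,0],"turn": 0,"hand": 3}

```text
t: 13.5
tcp_pos: [0.5586, -0.0796, 0.2137]
tcp_rot: [0.473, -0.473, 0.526, -0.526]
force: [0.3, 1.3, -0.3]
gripper_width: 0.0377
```

Request:
arm_command:
  commands:
    - {"linear": [0,-0.6,0],"turn": 0,"hand": 3}
    - {"linear": [0,-0.6,0],"turn": 0,"hand": 3}
    - {"linear": [0,0,0],"turn": 0,"hand": 3}

```text
t: 13.88
tcp_pos: [0.5586, -0.0796, 0.2262]
tcp_rot: [-0.473, 0.473, -0.525, 0.526]
force: [-1.5, 0.3, -1.4]
gripper_width: 0.0356
```

```bash
python3 go.py;  python3 - <<'E'
from h import *
im=bot.read_camera("scene");cv2.imwrite("pics/s7_raw.png",im[:,:,::-1])
crop("pics/s7_raw.png",240,180,80,55,9,"pics/s7.png")
E
```

```text
t 13.875 tcp [ 0.5586 -0.0796  0.2262] yaw -96.04 F [-1.5  0.3 -1.4] M [-0.14  0.14 -0.02] w 0.0356 tilt [ 0.    -1.     0.001]
```

View pics/s7.png

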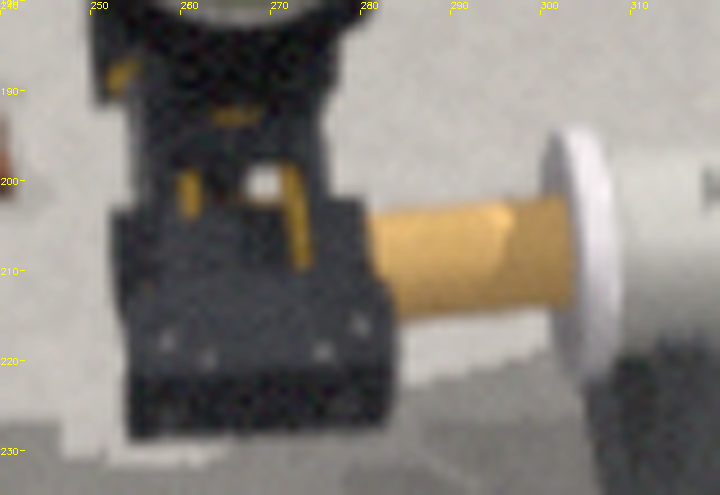

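```bash
python3 - <<'E'
from fit import *
th=np.radians(83.96);u=np.array([np.cos(th),np.sin(th)])
t=np.array([.5586,-.0796])
A=np.linspace(0,2*np.pi,90);v=np.array([-u[1],u[0]])
for d in(.045,.06,.08):
    for z in(.075,.08):
        q=np.array([proj("scene",[*(t+u*d+v*.016*np.cos(a)),z+.016*np.sin(a)]) for a in A]); print(d,z,"u",np.round(q[:,0].mean(),1),"top/bot v",np.round([q[:,1].min()+.3,q[:,1].max()-.3],1))
for X,Y in((420,206),(420,313),(540,198),(540,306)): print(px(240,180,9,X,Y))
E
```

```text
0.045 0.075 u 281.3 top/bot v [204.1 216.1]
0.045 0.08 u 281.5 top/bot v [202.9 214.9]
0.06 0.075 u 287.2 top/bot v [203.8 215.8]
0.06 0.08 u 287.3 top/bot v [202.6 214.6]
0.08 0.075 u 295.0 top/bot v [203.3 215.3]
0.08 0.08 u 295.2 top/bot v [202.1 214.1]
[286.22222222 202.44444444]
[286.22222222 214.33333333]
[299.55555556 201.55555556]
[299.55555556 213.55555556]
```

The stick is level again (axis about 80 mm up, by projection). I push at full grip.

Request:
arm_command:
  commands:
    - {"linear": [0,0,0],"turn": 0,"hand": 3}
    - {"linear": [-0.3,0,0],"turn": 0,"hand": 3}
    - {"linear": [-0.3,0,0],"turn": 0,"hand": 3}
    - {"linear": [-0.3,0,0],"turn": 0,"hand": 3}
  force: 60

```text
t: 14.42
tcp_pos: [0.5596, -0.0721, 0.2259]
tcp_rot: [-0.472, 0.474, -0.525, 0.527]
force: [-2.8, -11.7, -0.0]
gripper_width: 0.0354
```

Request:
arm_command:
  commands:
    - {"linear": [-0.4,0,0],"turn": 0,"hand": 3}
    - {"linear": [-0.4,0,0],"turn": 0,"hand": 3}
    - {"linear": [-0.4,0,0],"turn": 0,"hand": 3}
    - {"linear": [-0.4,0,0],"turn": 0,"hand": 3}

```text
t: 14.92
tcp_pos: [0.5613, -0.0554, 0.2258]
tcp_rot: [-0.473, 0.473, -0.525, 0.526]
force: [-1.2, -6.5, -0.9]
gripper_width: 0.0356
```

```bash
python3 go.py
```

```text
t 14.925 tcp [ 0.5613 -0.0554  0.2258] yaw -96.04 F [-1.2 -6.5 -0.9] M [-1.22  0.27  0.07] w 0.0356 tilt [ 0.002 -1.     0.   ]
```

Request:
arm_command:
  commands:
    - {"linear": [-0.4,0,0],"turn": 0,"hand": 3}
    - {"linear": [-0.4,0,0],"turn": 0,"hand": 3}
    - {"linear": [-0.4,0,0],"turn": 0,"hand": 3}
    - {"linear": [-0.4,0,0],"turn": 0,"hand": 3}

```text
t: 15.42
tcp_pos: [0.563, -0.0385, 0.2257]
tcp_rot: [0.473, -0.473, 0.526, -0.526]
force: [0.2, -0.5, -1.2]
gripper_width: 0.0354
```

Request:
arm_command:
  commands:
    - {"linear": [-0.4,0,0],"turn": 0,"hand": 3}
    - {"linear": [-0.4,0,0],"turn": 0,"hand": 3}
    - {"linear": [-0.4,0,0],"turn": 0,"hand": 3}
    - {"linear": [-0.3,0,0],"turn": 0,"hand": 3}
    - {"linear": [0,0,0],"turn": 0,"hand": 3}

```text
t: 16.05
tcp_pos: [0.5645, -0.0238, 0.2257]
tcp_rot: [0.473, -0.473, 0.526, -0.526]
force: [-0.5, -0.5, -1.1]
gripper_width: 0.0358
```

```bash
python3 go.py;  python3 - <<'E'
from h import *
im=bot.read_camera("scene");cv2.imwrite("pics/s8_raw.png",im[:,:,::-1])
crop("pics/s8_raw.png",260,160,150,90,5,"pics/s8.png")
E
```

```text
t 16.05 tcp [ 0.5645 -0.0238  0.2257] yaw -96.03 F [-0.5 -0.5 -1.1] M [-0.11  0.05  0.01] w 0.0358 tilt [-0. -1. -0.]
```

View pics/s8.png

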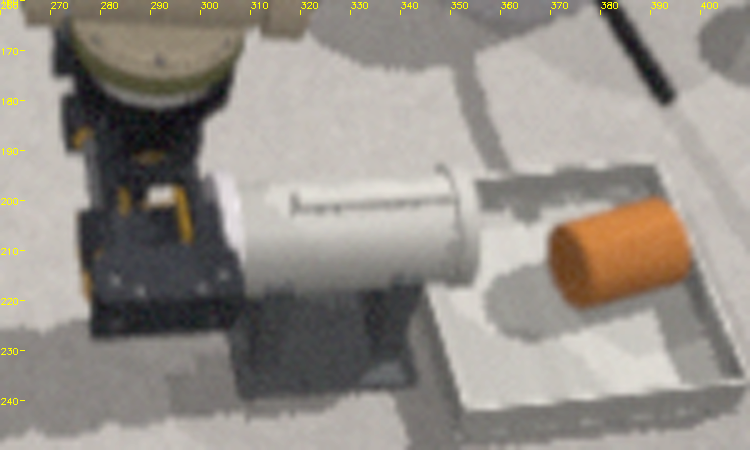

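The plug shows out of the barrel over the large tray at scene px (383,210). I draw the stick straight out by 160 mm.

Request:
arm_command:
  commands:
    - {"linear": [1,0,0],"turn": 0,"hand": 3}
    - {"linear": [1.5,0,0],"turn": 0,"hand": 3}
    - {"linear": [1.5,0,0],"turn": 0,"hand": 3}
    - {"linear": [1.5,0,0],"turn": 0,"hand": 3}

```text
t: 16.6
tcp_pos: [0.5585, -0.08, 0.2257]
tcp_rot: [0.473, -0.473, 0.526, -0.526]
force: [0.5, -0.6, -1.7]
gripper_width: 0.0356
```

Request:
arm_command:
  commands:
    - {"linear": [1.5,0,0],"turn": 0,"hand": 3}
    - {"linear": [1.5,0,0],"turn": 0,"hand": 3}
    - {"linear": [1.5,0,0],"turn": 0,"hand": 3}
    - {"linear": [1.5,0,0],"turn": 0,"hand": 3}

```text
t: 17.1
tcp_pos: [0.5522, -0.1393, 0.2256]
tcp_rot: [0.473, -0.473, 0.526, -0.526]
force: [0.3, 0.8, -3.1]
gripper_width: 0.0358
```

Request:
arm_command:
  commands:
    - {"linear": [1.5,0,0],"turn": 0,"hand": 3}
    - {"linear": [1.5,0,0],"turn": 0,"hand": 3}
    - {"linear": [1.5,0,0],"turn": 0,"hand": 3}
    - {"linear": [1,0,0],"turn": 0,"hand": 3}

```text
t: 17.6
tcp_pos: [0.5465, -0.1941, 0.2259]
tcp_rot: [-0.473, 0.473, -0.526, 0.526]
force: [-0.5, -1.0, -0.8]
gripper_width: 0.0357
```

```bash
python3 go.py .585 -.195 .18 -96.04;  python3 - <<'E'
from h import *
im=bot.read_camera("scene");cv2.imwrite("pics/s9_raw.png",im[:,:,::-1])
crop("pics/s9_raw.png",205,150,200,100,4,"pics/s9.png")
E
```

```text
t 17.6 tcp [ 0.5465 -0.1941  0.2259] yaw -96.08 F [-0.5 -1.  -0.8] M [-0.17  0.08  0.04] w 0.0357 tilt [ 0. -1.  0.]
shift cm [-0.32  4.59  3.84] turn -0.01
shift in target yaw axes: x -0.32 z 3.84
```

View pics/s9.png

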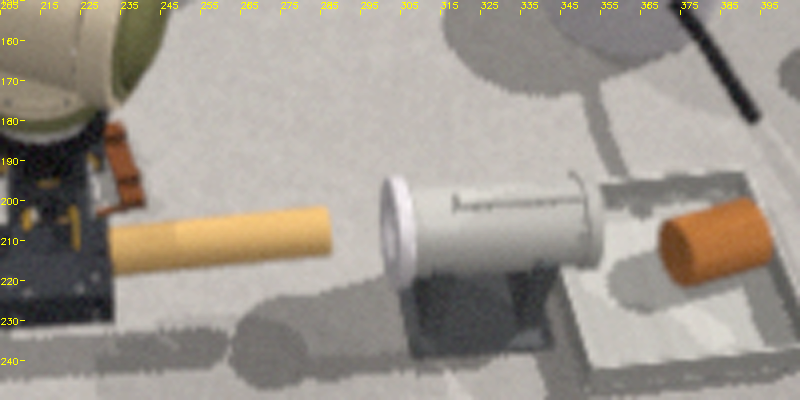

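```bash
python3 - <<'E'
from fit import *
print("plug", back("scene",383.7,210.5,.027))
th=np.radians(83.94);u=np.array([np.cos(th),np.sin(th)]);v=np.array([-u[1],u[0]]);t=np.array([.5465,-.1941]);A=np.linspace(0,2*np.pi,60)
for d in(.06,.17):
    for z in(.075,.08,.085):
        q=np.array([proj("scene",[*(t+u*d+v*.016*np.cos(a)),z+.016*np.sin(a)]) for a in A]); print(d,z,np.round(q[:,0].mean(),1),np.round([q[:,1].min()+.3,q[:,1].max()-.3],1))
for X,Y in((150,224),(150,273),(325,207),(325,257)): print(px(205,150,4,X,Y))
E
```

```text
plug [0.57840843 0.24424304 0.027     ]
0.06 0.075 242.0 [206.5 218.5]
0.06 0.08 242.0 [205.3 217.4]
0.06 0.085 241.9 [204.1 216.2]
0.17 0.075 285.2 [203.9 215.9]
0.17 0.08 285.3 [202.7 214.7]
0.17 0.085 285.5 [201.5 213.6]
[242.125 205.625]
[242.125 217.875]
[285.875 201.375]
[285.875 213.875]
```

The stick is fully out and nearly level (tip about 2.5° up), and the plug lies at (0.578, 0.244), inside the tray. I shift sideways and lower it.

Request:
arm_command:
  commands:
    - {"linear": [-0.2,0.5,1.9],"turn": 0,"hand": 3}
    - {"linear": [-0.1,1.1,1.9],"turn": 0,"hand": 3}
    - {"linear": [0,1.5,0],"turn": 0,"hand": 3}
    - {"linear": [0,1.5,0],"turn": 0,"hand": 3}
    - {"linear": [0,0.4,0],"turn": 0,"hand": 3}
    - {"linear": [0,0.2,0],"turn": 0,"hand": 3}

```text
t: 18.4
tcp_pos: [0.5845, -0.1941, 0.1737]
tcp_rot: [0.473, -0.473, 0.526, -0.526]
force: [0.9, -0.4, -0.4]
gripper_width: 0.0355
```

Request:
arm_command:
  commands:
    - {"linear": [0,0.2,0],"turn": 0,"hand": 3}
    - {"linear": [0,0.1,0],"turn": 0,"hand": 3}
    - {"linear": [0,0,0],"turn": 0,"hand": 3}

```text
t: 18.77
tcp_pos: [0.5847, -0.194, 0.1709]
tcp_rot: [-0.473, 0.473, -0.526, 0.526]
force: [0.2, 0.1, -1.6]
gripper_width: 0.0361
```

```bash
python3 go.py .585 -.195 .17 -96.04;  python3 - <<'E'
from h import *
im=bot.read_camera("scene");cv2.imwrite("pics/s10_raw.png",im[:,:,::-1])
crop("pics/s10_raw.png",190,170,130,80,6,"pics/s10.png")
E
```

```text
t 18.775 tcp [ 0.5847 -0.194   0.1709] yaw -96.05 F [ 0.2  0.1 -1.6] M [-0.13  0.01 -0.01] w 0.0361 tilt [ 0. -1.  0.]
shift cm [0.09 0.09 0.04] turn -0.0
shift in target yaw axes: x 0.09 z 0.04
```

View pics/s10.png

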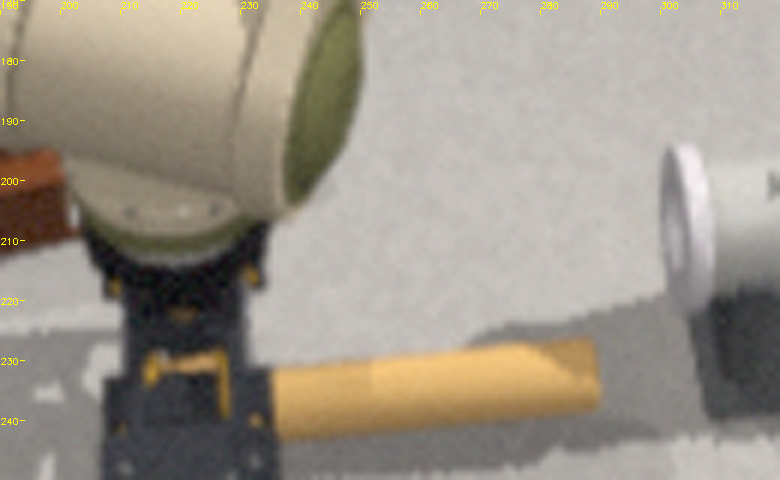

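Request:
arm_command:
  commands:
    - {"linear": [0,0.1,0],"turn": 0,"hand": 3}
    - {"linear": [0,0.1,0],"turn": 0,"hand": 3}
    - {"linear": [0,0,0],"turn": 0,"hand": 3}

```text
t: 19.2
tcp_pos: [0.5847, -0.194, 0.1686]
tcp_rot: [0.473, -0.473, 0.526, -0.526]
force: [0.0, -1.2, -0.7]
gripper_width: 0.0355
```

Request:
arm_command:
  commands:
    - {"linear": [0,0,0],"turn": 0,"hand": 4}
    - {"linear": [0,0,0],"turn": 0,"hand": 5.5}
    - {"linear": [0,0,0],"turn": 0,"hand": 7}
    - {"linear": [0,0,0],"turn": 0,"hand": 8.8}
    - {"linear": [0,0,0],"turn": 0,"hand": 8.8}
    - {"linear": [0,0,0],"turn": 0,"hand": 8.8}

```text
t: 19.95
tcp_pos: [0.5847, -0.194, 0.1687]
tcp_rot: [0.473, -0.473, 0.526, -0.526]
force: [-0.9, -0.5, -0.8]
gripper_width: 0.0872
```

Request:
arm_command:
  commands:
    - {"linear": [0,-2,0],"turn": 0,"hand": 8.8}
    - {"linear": [0,-4,0],"turn": 0,"hand": 8.8}
    - {"linear": [0,-5,0],"turn": 0,"hand": 8.8}
    - {"linear": [2,-3,-4],"turn": 0,"hand": 8.8}
    - {"linear": [2,0,-5],"turn": 0,"hand": 8.8}
    - {"linear": [2,0,-5],"turn": 0,"hand": 8.8}
    - {"linear": [2,0,-5],"turn": 0,"hand": 8.8}
    - {"linear": [0,0,0],"turn": 0,"hand": 8.8}

```text
t: 20.95
tcp_pos: [0.3853, -0.2541, 0.3102]
tcp_rot: [-0.472, 0.472, -0.526, 0.527]
force: [0.2, -0.7, 0.0]
gripper_width: 0.0879
```

```bash
python3 go.py;  python3 - <<'E'
from h import *
for n in("scene","top"):
    im=bot.read_camera(n);cv2.imwrite(f"pics/{n}11_raw.png",im[:,:,::-1]); cv2.imwrite(f"pics/{n}11.png",cv2.resize(im[:,:,::-1],(800,600),interpolation=cv2.INTER_CUBIC))
E
```

```text
t 20.95 tcp [ 0.3853 -0.2541  0.3102] yaw -96.24 F [ 0.2 -0.7  0. ] M [-0.05  0.05  0.04] w 0.0879 tilt [ 0.001 -1.     0.001]
```

View pics/scene11.png

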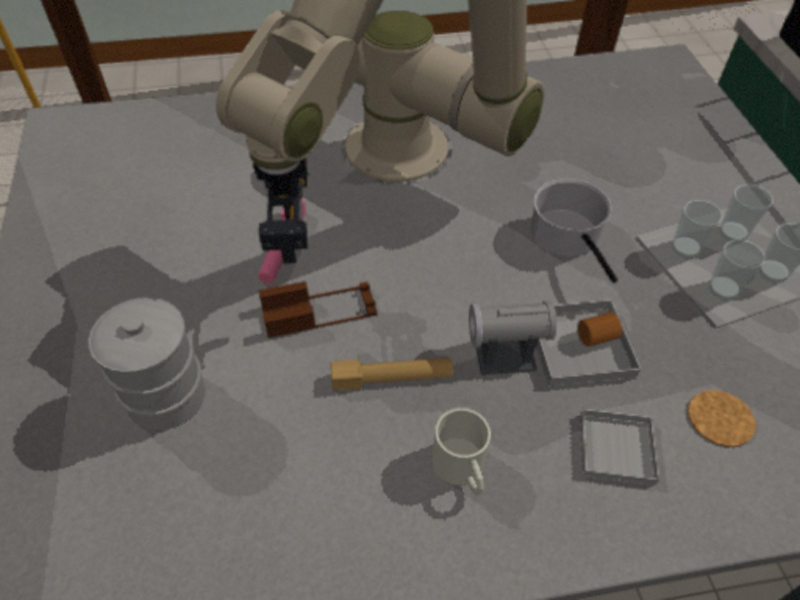

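View pics/top11.png

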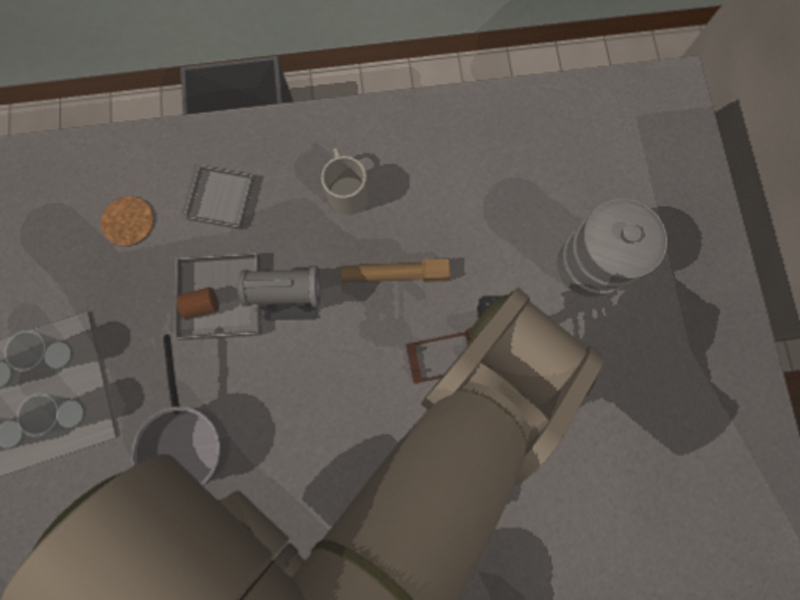

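The final pictures show:
- **Plug:** in the large tray, at scene (600,329) / top (197,303).
- **Stick:** flat on the shelf, outside the barrel and off the tray, at scene (392,374) / top (395,271).
- **Mug, pan, tiffin:** at the same pixels as at the start.
- **Gripper:** clear of everything.

```bash
python3 -c "
from rig import bot
print(bot.finish_job())"
```

```text
the job is handed in; nothing more can be done
None
```

The plug is out of the barrel and in the larger steel tray, and the stick is lying flat on the shelf. I handed the job in at about 21 s of the 64 s allowed; `finish_job` gave no verdict.

- **What I did:** I gripped the wooden stick near its middle and lifted it from the rest. It went into the cap's hole after a 1 mm sideways correction by feel. It met the plug about 46 mm in and pushed it to about 77 mm, with at most about 19 N read on the tool. I then let go, took a new grip on the sagging handle and pushed until the plug dropped out. Finally I drew the stick straight out, laid it down and let go.
- **Last checks:** In the final pictures the plug lies inside the tray. The stick lies flat, off the tray and clear of the barrel. The mug, milk pan and tiffin look unmoved, and the gripper is empty and clear of everything.
- **What disagreed:** The top camera's positions were about 5 mm off along x, more than the stated 2 mm, so I relied on the scene camera, checked against the held stick. The gripper's reading also came out about 2 mm low on the shaft (30 mm for 32 mm) and up to 0.6 mm low on the handle.
- **Not confirmed:** I felt no clear touch on the shelf while lowering the stick. I let it go with an expected gap of no more than 1–2 mm.

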